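# Refit the spring-loaded roller in the bottle roller

## Task

Put the loose front roller back into the bench bottle roller: take it from its saddle rack, press its long sprung pin into the guide groove of the tall end plate until the spring is nearly fully compressed, slide it down so that the short pin passes inside the low end plate, then ease off so that the spring seats both pins in their cups, and let go. The frame with both end plates is clamped somewhere along the base, so feel for it; use no more force on the bottle roller than the spring needs (stay under 25 N), and leave the bottle, vial and jar where they stand.

Things in the scene. Friction and masses are not known exactly. Their poses are not given: they have to be found in the camera images.
- roller: Loose roller, about 0.25 kg: dark rubber cylinder, diameter 28 mm, 100 mm long, a slippery round-tipped steel pin of diameter 10 mm at each end. Origin: centre of the cylinder; own y axis along it towards the long sprung pin (it may be rolled about y: ignore x and z). It starts level in the rack, axis 45 mm above the worktop. Grip across its middle.
- long_end (a point): Centre of the roller's +y end face, 50 mm from its origin (fixed to the cylinder, axes as the roller's). From it the long pin stands out 36 mm when free; it slides in along the axis against a spring (3 N to start it, 0.4 N more per mm) and stops solid when 20.5 mm in, at about 11 N.
- short_end (a point): Centre of the roller's -y end face, 50 mm from its origin (axes as the roller's). From it the short fixed pin stands out 8 mm.
- rack: Fixed grey saddle rack, 64 x 96 mm in plan; base 10 mm thick, two V saddles, each 12 mm wide, at y = -36 and +36 mm. Origin: centre of its underside; the roller lies along its y axis, long pin towards +y.
- holder: Bench bottle roller, fixed; grey base plate 176 (x) x 200 (y) x 14 mm. Origin: centre of its underside, z up, x from the empty front place to the fixed rear roller (diameter 28 mm, axis x = 52, z = 65 mm). An off-white end frame with both end plates is clamped on it up to 10 mm either way along y from mid: this offset d is not in any measured pose. It does not shift in use.
- axis_mid (a point): Point on the empty front place's axis, at x = -34, y = 0, z = 70 mm of the holder (axes as the holder's; the axis runs along y). Seated, the roller's origin lies on the axis at y = -13 mm + d, long pin towards +y and 4 mm compressed. Pressed in the groove above the cup, the long pin must be at least 16 mm in for the short pin to pass inside the low plate.
- low_cup (a point): Where the mouth of the LOW plate's cup would be at d = 0 (y = -64 mm of the holder; true mouth d further along y; axes as the holder's). Inner face of the plate, 12 mm thick, 46 mm wide here, top edge 14 mm above this point. Round blind cup, diameter 14 mm, 7 mm deep, for the short pin; it opens towards +y.
- tall_cup (a point): Where the mouth of the TALL plate's cup would be at d = 0 (y = +64 mm of the holder; true mouth d further). Blind cup, diameter 13, 5 mm deep, opens to -y. Plate top 58 mm above. Two ribs reaching 15 mm out of the plate, flared in front, form a groove 15 mm wide, open above and to -y, from 52 mm above down to a ledge 5.3 mm below this point, which carries the pin.
- bottle: White plastic bottle, 94 mm wide, 204 mm high, bystander. Origin: centre of its underside.
- vial: Small glass vial with black cap, 27 mm wide, 62 mm high, bystander. Origin: centre of its underside.
- jar: Grey-green jar with black lid, 68 mm wide, 106 mm high, bystander. Origin: centre of its underside.

How it is judged:
By the outcome, as a careful person would: the job done as asked, in the order asked, and still so for the second after the job is handed in, with the robot touching nothing.
It also fails if it takes over 48 s, if anything falls off the work surface, if the arm or the gripper's body presses on something with over 40 N, if the wrist force passes 120 N, or if a joint passes its speed limit or range.

## Robot

A 6-joint arm with a two-finger parallel gripper is mounted at the origin on a cart in front of the work surface, level with it; the furniture and walls round the work are solid. World frame = base frame: x ahead of the robot, y to its left, z up, the work surface at z = 0. Lengths are in m, angles in rad, forces in N, time in s.
With the tool pointing down it reaches from about 0.325 to 0.775 m from the base axis. Payload 9.3 kg.
Tool frame: the origin (TCP) lies midway between the tips of the shut fingers; the grasp point (between the pads) lies 19 mm behind it; z points along the fingers, y is the direction in which the jaws open and shut (so a half turn about z gives the same grasp; the last joint's range is limited). The gripper opens to 85 mm and grips with 20 to 120 N. Pads are 22 mm wide; open, the fingers measure 114 mm over their backs; the gripper's body (76 mm by 85 mm) begins 54 mm behind the grasp point. The pads swing forward as they close: fully open they stand 13 mm farther back than shut.
Start: joints at [1.037, 0.259, 0.021, 1.334, 0, 1.418], TCP at [0.204, 0.511, 0.231] pointing down, gripper open.
Joint ranges: [-3.04, 3.04], [-0.91, 1.82], [-1.04, 1.36], [-1.92, 1.95], [-1.52, 1.45], [-3.14, 3.14]. Speed limits (rad/s): [2.22, 2.22, 2.79, 3.14, 3.14, 3.14].

## Interface

Orientations are given as a unit quaternion [w, x, y, z].
In Python, from rig import readout, imaging, order gives the robot as it stands.
- The arm moves only by the tool drive_tool, never from a script. Its argument "deltas" is a list of rows, each a list of 3 entries, a list of its own where there are three numbers: the shift along the tool's x, y, z in cm, then the turn about the tool's z in degrees, then the finger opening in cm, from 0 to 8.54. A call has exactly 8 rows; each row shifts and turns the commanded pose from where the row before left it, along the tool's axes as they then stand; what a row does not reach is not made up. A row lasts 1/12 s, in which the tool goes at most 41.7 mm and 7.16 degrees, less where a joint would pass 70% of its speed; a pose out of reach is approached as far as the arm can. A call is refused whole if a number of a shift passes 4.17 or a number of a turn 7.16, either way. A call with a gripper value outside its range is refused whole. The fingers move at their own pace and stop on an object; "newtons" is the grip in N (left out, the last holds). Time passes only in rows, so rows that do not move let the fingers close, or fill a call up. It gives the time, the measured TCP pose, the force and the opening at its end, in the units of the state.
- readout.get_state(): the state, without advancing time (a new reading comes with each control period).
- imaging.get_image(name): name is "scene" or "top"; returns the picture (400x640x3 uint8, blue, green, red); there is no depth.
- imaging.get_calibration(name): a dict with "fx", "fy", "cx", "cy" (pixels), "rvec" (rotation vector, rad) and "tvec" (3), from world to camera coordinates, as OpenCV has them. Camera axes: x right, y down, z forward; pixel columns grow to the right and rows downward; lengths in m; the calibration is good to about 2 mm. A picture is of the moment at which its call begins. get_calibration takes no time and is no camera call.
- order.hand_in(): hands the job in, once; it reports no verdict.
The state is a dict: "time": time; "qpos": joint angles; "qd": joint speeds; "effort": joint torques, N m; "position": TCP position; "tool_rot": TCP orientation; "ft_force": force on the tool from outside, world axes, zero at the start; "ft_torque": the same for the moment, N m; "opening": opening from 0.0 (shut) to 1.0 (fully open).
Only numpy, scipy, OpenCV 4.12 (cv2) and the standard library are available. Lean on these libraries where they do the work, as an engineer would, in place of code of your own. Each camera call takes 0.05 s, during which the arm holds its last target.

## Working session

There is one attempt and no reset: what is moved stays moved. The work goes in short steps, Python scripts to look and compute and a tool call to move; the robot and the scene stay as the last step left them, time stands still between calls to the robot, and variables do not carry over. Pictures are saved under pics/ and viewed, and the job is handed in when it is done.

Besides the shell and the picture viewer there is one more tool, called after "Emit:" by a JSON object that holds its "fn" and its "kwargs". drive_tool: Moves the arm, as the interface text tells. Its arguments: {"type":"object","properties":{"deltas":{"type":"array"},"newtons":{"type":"number"}},"required":["deltas"]}

```bash
mkdir -p pics; python3 - <<'E'
from rig import readout, imaging
import cv2
s=readout.get_state()
for k in ("time","position","tool_rot","ft_force","opening"): print(k,s[k])
for n in ("scene","top"):
    cv2.imwrite(f"pics/{n}0.png",imaging.get_image(n)); print(n,imaging.get_calibration(n))
E
```

```text
time 0.0
position [0.20429518 0.51034517 0.23064253]
tool_rot [-2.17118969e-04  1.89260555e-01  9.81926669e-01 -6.41966251e-04]
ft_force [ 0.99813644  0.3242899  -0.18414544]
opening 1.0031383476951734
scene {'fx': 454.2699230394787, 'fy': 454.2699230394787, 'cx': 314.2596134961549, 'cy': 193.6205364275388, 'rvec': array([ 1.97013703, -0.45702915,  0.2676023 ]), 'tvec': array([-0.47851789,  0.22931671,  0.86061255])}
top {'fx': 378.408069788319, 'fy': 378.408069788319, 'cx': 319.52965956081295, 'cy': 198.2547470280305, 'rvec': array([ 2.15253986, -2.20338164,  0.14241006]), 'tvec': array([0.10528871, 0.56999098, 0.90857458])}
```

View pics/scene0.png

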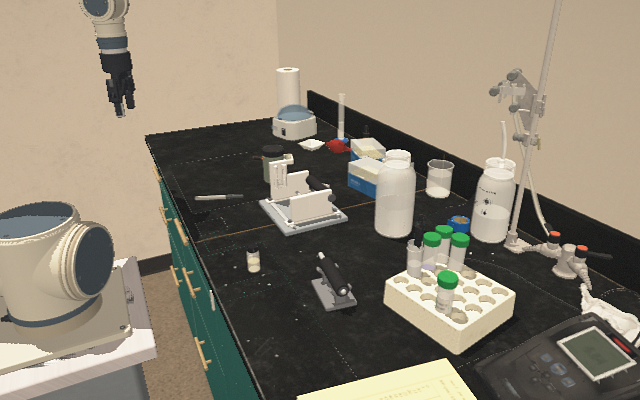

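View pics/top0.png

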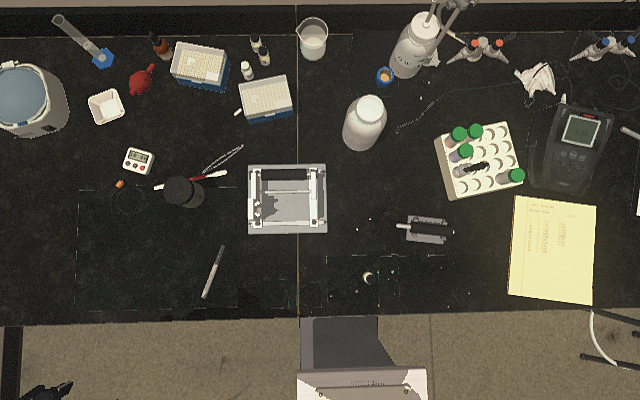

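Top view: the holder is near (288,198), the rack with roller near (427,230), the bottle (365,122), the vial (368,277) and the jar (183,192). I'll zoom in next.

```bash
python3 - <<'E'
import cv2,numpy as np
t=cv2.imread("pics/top0.png"); s=cv2.imread("pics/scene0.png")
a=cv2.resize(t[150:250,235:340],None,fx=5.5,fy=5.5,interpolation=cv2.INTER_CUBIC)
cv2.imwrite("pics/hold_top.png",a)
a=cv2.resize(t[200:255,385:465],None,fx=9,fy=9,interpolation=cv2.INTER_CUBIC)
cv2.imwrite("pics/rack_top.png",a)
a=cv2.resize(s[145:240,250:355],None,fx=6,fy=6,interpolation=cv2.INTER_CUBIC)
cv2.imwrite("pics/hold_scene.png",a)
a=cv2.resize(s[240:315,295:365],None,fx=8,fy=8,interpolation=cv2.INTER_CUBIC)
cv2.imwrite("pics/rack_scene.png",a)
E
```

```text
(no output)
```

View pics/hold_top.png

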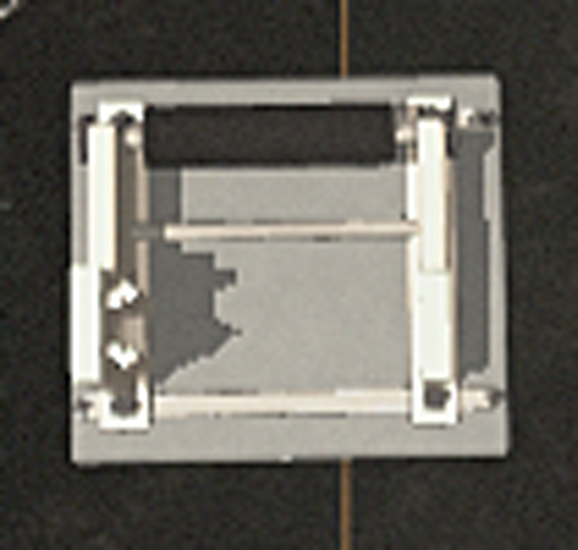

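View pics/rack_top.png

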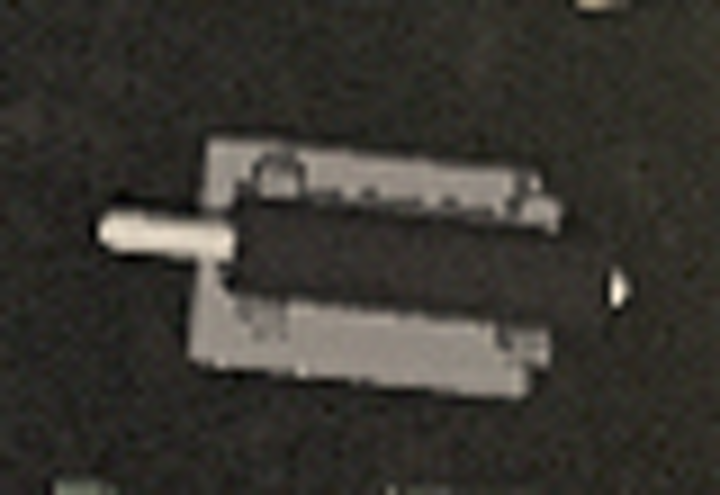

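View pics/hold_scene.png

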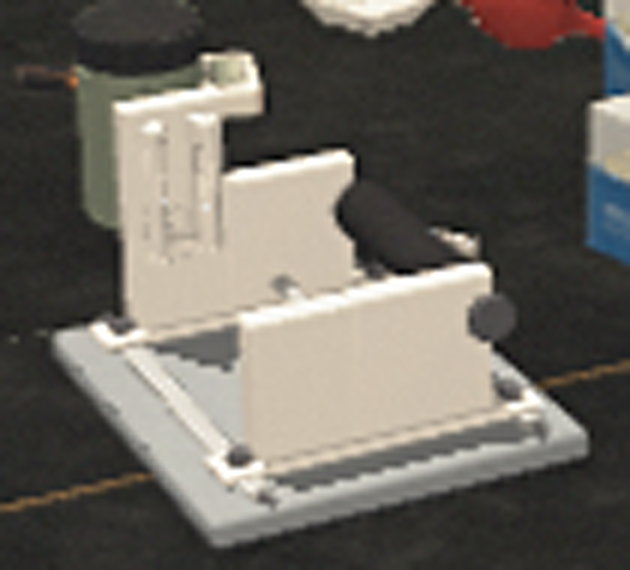

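View pics/rack_scene.png

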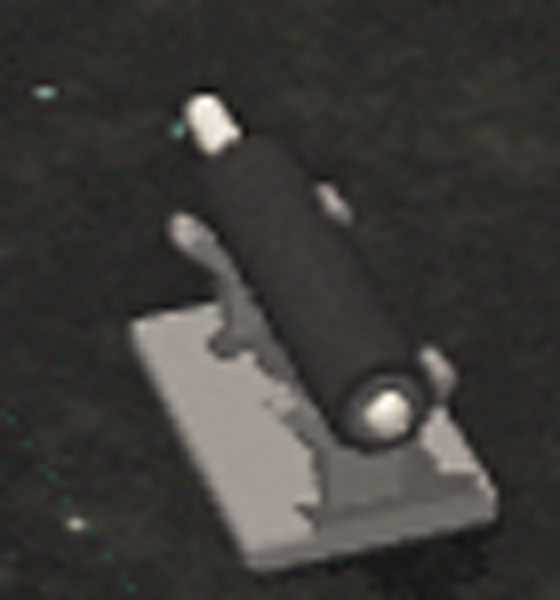

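```bash
cat > h.py <<'E'
import cv2,numpy as np
from rig import imaging
C={n:imaging.get_calibration(n) for n in("scene","top")}
def parts(n):
    c=C[n];K=np.array([[c['fx'],0,c['cx']],[0,c['fy'],c['cy']],[0,0,1.]]);R=cv2.Rodrigues(c['rvec'])[0];return K,R,np.array(c['tvec'])
def ray(n,p,z):
    K,R,t=parts(n); o=-R.T@t; d=R.T@np.linalg.inv(K)@np.array([p[0],p[1],1.]); return o+d*(z-o[2])/d[2]
def proj(n,P):
    K,R,t=parts(n); return cv2.projectPoints(np.atleast_2d(np.array(P,float)),C[n]['rvec'],t,K,None)[0][:,0]
E
python3 - <<'E'
from h import *
np.set_printoptions(precision=4,suppress=True)
ht=lambda u,v:(235+(u+.5)/5.5-.5,150+(v+.5)/5.5-.5)
rt=lambda u,v:(385+(u+.5)/9-.5,200+(v+.5)/9-.5)
hs=lambda u,v:(250+(u+.5)/6-.5,145+(v+.5)/6-.5)
rs=lambda u,v:(295+(u+.5)/8-.5,240+(v+.5)/8-.5)
for n in C: K,R,t=parts(n); print(n,-R.T@t)
print("holder corners");c=[ray("top",ht(*p),.014) for p in((72,85),(497,75),(509,457),(73,463))]
for p in c: print(p)
print(np.mean(c,0),[np.linalg.norm(c[i]-c[i-1]) for i in range(4)])
c=[ray("scene",hs(*p),.014) for p in((52,342),(212,530),(590,438))]
for p in c: print("scene",p)
print("scene centre", (c[0]+c[2])/2)
print("rear roller ends top (z65)",ray("top",ht(146,135),.065),ray("top",ht(394,133),.065))
print("tall front top edge outer/inner z128",[ray("top",ht(*p),.128) for p in((72,265),(72,380),(97,265),(97,380))])
print("low top z84",[ray("top",ht(*p),.084) for p in((413,272),(452,272),(413,400),(452,380))])
print("roller long tip, long face, short tip z45")
P=[ray("top",rt(*p),.045) for p in((98,230),(235,249),(628,288))]; print(P, np.linalg.norm(P[0]-P[2]))
print([ray("scene",rs(*p),.045) for p in((202,96),(388,412),(385,405))])
print("rack corners",[ray("top",rt(*p),.010) for p in((208,140),(190,360),(525,395),(545,178))])
for nm,p,z in(("vial",(367,277),.062),("bottle",(369,108),.204),("jar",(180,188),.106)): print(nm,ray("top",p,z))
E
```

```text
scene [ 0.1466 -0.8239  0.5674]
top [0.473  0.1159 0.9614]
holder corners
[0.6624 0.2714 0.014 ]
[0.6632 0.0756 0.014 ]
[0.4871 0.0747 0.014 ]
[0.4892 0.2717 0.014 ]
[0.5755 0.1733 0.014 ] [np.float64(0.17326435621848443), np.float64(0.19580238800508942), np.float64(0.1761088430484151), np.float64(0.19698563408243694)]
scene [0.4842 0.2615 0.014 ]
scene [0.485  0.0688 0.014 ]
scene [0.6583 0.0673 0.014 ]
scene centre [0.5713 0.1644 0.014 ]
rear roller ends top (z65) [0.6295 0.2311 0.065 ] [0.6282 0.1233 0.065 ]
tall front top edge outer/inner z128 [array([0.5663, 0.253 , 0.128 ]), array([0.5202, 0.2532, 0.128 ]), array([0.5661, 0.243 , 0.128 ]), array([0.52  , 0.2433, 0.128 ])]
low top z84 [array([0.5651, 0.1164, 0.084 ]), array([0.5647, 0.0998, 0.084 ]), array([0.5109, 0.1175, 0.084 ]), array([0.519 , 0.1009, 0.084 ])]
roller long tip, long face, short tip z45
[array([ 0.5009, -0.0904,  0.045 ]), array([ 0.4949, -0.1274,  0.045 ]), array([ 0.4819, -0.2337,  0.045 ])] 0.14450030831594393
[array([ 0.5024, -0.0875,  0.045 ]), array([ 0.4814, -0.2278,  0.045 ]), array([ 0.482 , -0.2252,  0.045 ])]
rack corners [array([ 0.5265, -0.1305,  0.01  ]), array([ 0.4652, -0.1225,  0.01  ]), array([ 0.4532, -0.2161,  0.01  ]), array([ 0.5136, -0.2254,  0.01  ])]
vial [ 0.3806 -0.014   0.062 ]
bottle [ 0.7395 -0.0107  0.204 ]
jar [0.5944 0.4089 0.106 ]
```

```bash
python3 - <<'E'
from h import *
np.set_printoptions(precision=4,suppress=True)
t=cv2.imread("pics/top0.png");s=cv2.imread("pics/scene0.png")
def edge(n,img,p,q,z,k=40,w=6,margin=.1):
    # fit line to strongest gradient along normals of segment pq, cast to plane z
    g=cv2.cvtColor(img,cv2.COLOR_BGR2GRAY).astype(np.float32);p,q=np.array(p,float),np.array(q,float)
    d=(q-p)/np.linalg.norm(q-p);nn=np.array([-d[1],d[0]]);pts=[]
    r=np.arange(-w,w+.01,.25)
    for f in np.linspace(margin,1-margin,k):
        L=(p+f*(q-p))[None]+r[:,None]*nn
        v=cv2.remap(g,L[:,0].astype(np.float32)[None],L[:,1].astype(np.float32)[None],cv2.INTER_LINEAR)[0]
        gr=np.abs(np.gradient(cv2.GaussianBlur(v[None],(0,0),2)[0]));i=gr.argmax()
        if gr[i]>2: pts.append(L[i])
    pts=np.array(pts,np.float32)
    vx,vy,x0,y0=cv2.fitLine(pts,cv2.DIST_HUBER,0,.01,.01).ravel()
    return np.array([x0,y0]),np.array([vx,vy])
def inter(a,b):
    u=np.linalg.solve(np.array([a[1],-b[1]]).T,b[0]-a[0]);return a[0]+u[0]*a[1]
def quad(n,img,cs,z,sub,w=4):
    E=[edge(n,img,cs[i],cs[(i+1)%len(cs)],z,w=w) for i in range(len(cs)) if i in sub]
    return E
ht=lambda u,v:(235+(u+.5)/5.5-.5,150+(v+.5)/5.5-.5)
rt=lambda u,v:(385+(u+.5)/9-.5,200+(v+.5)/9-.5)
hs=lambda u,v:(250+(u+.5)/6-.5,145+(v+.5)/6-.5)
rs=lambda u,v:(295+(u+.5)/8-.5,240+(v+.5)/8-.5)
E=quad("top",t,[ht(*p) for p in((72,85),(497,75),(509,457),(73,463))],.014,range(4))
c=[inter(E[i-1],E[i]) for i in range(4)];P=[ray("top",x,.014) for x in c];print("top holder",np.array(c),"\n",np.array(P),np.mean(P,0),[np.linalg.norm(P[i]-P[i-1]) for i in range(4)])
E=quad("top",t,[rt(*p) for p in((208,140),(190,360),(525,395),(545,178))],.01,range(4),w=2)
c=[inter(E[i-1],E[i]) for i in range(4)];P=[ray("top",x,.01) for x in c];print("top rack\n",np.array(P),np.mean(P,0),[np.linalg.norm(P[i]-P[i-1]) for i in range(4)])
# scene: predicted pixels of assumed holder, for comparison
H=np.array([.5755,.1733,0])
for o in((-.088,.1,.014),(-.088,-.1,.014),(.088,-.1,.014),(-.088,-.1,0),(.088,-.1,0),(.052,-.05,.065)):
    q=proj("scene",H+o)[0]; print(o,((q-[250,145]+.5)*6-.5))
E
```

```text
top holder [[247.5138 164.6631]
 [325.227  163.3832]
 [326.9413 232.0569]
 [247.3168 233.9457]] 
 [[0.6634 0.2718 0.014 ]
 [0.6628 0.0749 0.014 ]
 [0.4887 0.0752 0.014 ]
 [0.4888 0.273  0.014 ]] [0.5759 0.1737 0.014 ] [np.float64(0.17465457171622287), np.float64(0.19690398026748007), np.float64(0.17412549828322554), np.float64(0.19788267392483846)]
top rack
 [[ 0.5275 -0.1308  0.01  ]
 [ 0.4649 -0.1217  0.01  ]
 [ 0.452  -0.2146  0.01  ]
 [ 0.5136 -0.2294  0.01  ]] [ 0.4895 -0.1741  0.01  ] [np.float64(0.09956544534809532), np.float64(0.06329552550687509), np.float64(0.09379610063565014), np.float64(0.06331156339528711)]
(-0.088, 0.1, 0.014) [ 50.3459 330.5132]
(-0.088, -0.1, 0.014) [213.5013 523.6119]
(0.088, -0.1, 0.014) [593.6955 429.4594]
(-0.088, -0.1, 0) [214.9897 553.5142]
(0.088, -0.1, 0) [593.1632 458.1224]
(0.052, -0.05, 0.065) [465.5001 294.322 ]
```

```bash
cat >> h.py <<'E'
from rig import readout
from scipy.spatial.transform import Rotation as Ro
def pose():
    s=readout.get_state();q=s['tool_rot'];R=Ro.from_quat([q[1],q[2],q[3],q[0]]).as_matrix();return s,np.array(s['position']),R
def plan(p0,phi0,p1,phi1,n):
    """rows (cm, deg) straight line; shift taken before turn; tool down"""
    out=[];st=(np.array(p1)-p0)/n;dt=-(phi1-phi0)/n
    for i in range(n):
        a=np.radians(phi0-dt*i);y=np.array([np.cos(a),np.sin(a),0]);x=np.array([-np.sin(a),np.cos(a),0])
        out.append([[round(st@x*100,2),round(st@y*100,2),round(-st[2]*100,2)],round(dt,2)])
    return out
def show(tag=""):
    s,p,R=pose();print(tag,"t",round(s['time'],2),"p",np.round(p*1000,1),"phi",round(np.degrees(np.arctan2(R[1,1],R[0,1])),2),"zax",np.round(R[:,2],4),"F",np.round(s['ft_force'],2),"T",np.round(s['ft_torque'],2),"open",round(s['opening'],3))
    return p,np.degrees(np.arctan2(R[1,1],R[0,1]))
E
python3 - <<'E'
from h import *
p,phi=show()
for r in plan(p,phi,[.490,-.1755,.13],-7.8,24): print(r)
E
```

```text
t 0.1 p [204.3 510.4 230.7] phi 68.18 zax [-7.e-04 -1.e-03 -1.e+00] F [ 0.25 -0.34 -0.31] T [-0.01 -0.01 -0.02] open 0.999
[[np.float64(-2.17), np.float64(-2.21), np.float64(0.42)], np.float64(3.17)]
[[np.float64(-2.29), np.float64(-2.09), np.float64(0.42)], np.float64(3.17)]
[[np.float64(-2.4), np.float64(-1.96), np.float64(0.42)], np.float64(3.17)]
[[np.float64(-2.5), np.float64(-1.82), np.float64(0.42)], np.float64(3.17)]
[[np.float64(-2.6), np.float64(-1.68), np.float64(0.42)], np.float64(3.17)]
[[np.float64(-2.69), np.float64(-1.54), np.float64(0.42)], np.float64(3.17)]
[[np.float64(-2.77), np.float64(-1.38), np.float64(0.42)], np.float64(3.17)]
[[np.float64(-2.84), np.float64(-1.23), np.float64(0.42)], np.float64(3.17)]
[[np.float64(-2.9), np.float64(-1.07), np.float64(0.42)], np.float64(3.17)]
[[np.float64(-2.96), np.float64(-0.91), np.float64(0.42)], np.float64(3.17)]
[[np.float64(-3.01), np.float64(-0.74), np.float64(0.42)], np.float64(3.17)]
[[np.float64(-3.04), np.float64(-0.58), np.float64(0.42)], np.float64(3.17)]
[[np.float64(-3.07), np.float64(-0.41), np.float64(0.42)]
[... 154 characters left out ...]
 np.float64(3.17)]
[[np.float64(-3.09), np.float64(0.1), np.float64(0.42)], np.float64(3.17)]
[[np.float64(-3.08), np.float64(0.27), np.float64(0.42)], np.float64(3.17)]
[[np.float64(-3.06), np.float64(0.44), np.float64(0.42)], np.float64(3.17)]
[[np.float64(-3.03), np.float64(0.61), np.float64(0.42)], np.float64(3.17)]
[[np.float64(-3.0), np.float64(0.78), np.float64(0.42)], np.float64(3.17)]
[[np.float64(-2.95), np.float64(0.94), np.float64(0.42)], np.float64(3.17)]
[[np.float64(-2.89), np.float64(1.11), np.float64(0.42)], np.float64(3.17)]
[[np.float64(-2.83), np.float64(1.26), np.float64(0.42)], np.float64(3.17)]
[[np.float64(-2.75), np.float64(1.42), np.float64(0.42)], np.float64(3.17)]
```

Emit:
{"fn": "drive_tool", "kwargs": {"deltas": [[[-2.2, -2.2, 0.4], 3.2, 8.5], [[-2.3, -2.1, 0.4], 3.2, 8.5], [[-2.4, -2.0, 0.4], 3.2, 8.5], [[-2.5, -1.8, 0.4], 3.2, 8.5], [[-2.6, -1.7, 0.4], 3.2, 8.5], [[-2.7, -1.5, 0.4], 3.2, 8.5], [[-2.8, -1.4, 0.4], 3.2, 8.5], [[-2.8, -1.2, 0.4], 3.2, 8.5]], "newtons": 60}}

```text
time: 0.77
position: [0.2998, 0.2801, 0.1989]
tool_rot: [-0.0, 0.403, 0.915, -0.0]
ft_force: [1.4, 0.2, 0.5]
opening: 0.991
```

Emit:
{"fn": "drive_tool", "kwargs": {"deltas": [[[-2.9, -1.1, 0.4], 3.2, 8.5], [[-3.0, -0.9, 0.4], 3.2, 8.5], [[-3.0, -0.7, 0.4], 3.2, 8.5], [[-3.0, -0.6, 0.4], 3.2, 8.5], [[-3.1, -0.4, 0.4], 3.2, 8.5], [[-3.1, -0.2, 0.4], 3.2, 8.5], [[-3.1, -0.1, 0.4], 3.2, 8.5], [[-3.1, 0.1, 0.4], 3.2, 8.5]]}}

```text
time: 1.43
position: [0.3938, 0.0505, 0.167]
tool_rot: [-0.0, 0.596, 0.803, -0.0]
ft_force: [0.7, 1.2, 0.2]
opening: 0.994
```

```bash
python3 - <<'E'
from h import *
p,phi=show()
for r in plan(p,phi,[.490,-.1755,.13],-7.8,8): print(*r[0],r[1])
E
```

```text
t 1.43 p [393.8  50.5 167. ] phi 16.82 zax [-1.e-04  0.e+00 -1.e+00] F [0.67 1.17 0.23] T [-0.02 -0.05  0.06] open 0.994
-3.05 0.33 0.46 3.08
-3.03 0.5 0.46 3.08
-3.0 0.66 0.46 3.08
-2.96 0.82 0.46 3.08
-2.91 0.98 0.46 3.08
-2.85 1.13 0.46 3.08
-2.79 1.28 0.46 3.08
-2.72 1.43 0.46 3.08
```

Emit:
{"fn": "drive_tool", "kwargs": {"deltas": [[[-3.0, 0.3, 0.5], 3.1, 8.5], [[-3.0, 0.5, 0.5], 3.1, 8.5], [[-3.0, 0.7, 0.5], 3.1, 8.5], [[-3.0, 0.8, 0.5], 3.1, 8.5], [[-2.9, 1.0, 0.5], 3.1, 8.5], [[-2.9, 1.1, 0.4], 3.1, 8.5], [[-2.8, 1.3, 0.4], 3.1, 8.5], [[-2.5, 1.4, 0.4], 2.9, 8.5]]}}

```text
time: 2.1
position: [0.4902, -0.1735, 0.1297]
tool_rot: [-0.0, 0.754, 0.657, -0.0]
ft_force: [0.2, 0.8, 0.5]
opening: 0.992
```

```bash
python3 - <<'E'
from h import *
p,phi=show()
cv2.imwrite("pics/top1.png",cv2.resize(imaging.get_image("top")[170:290,350:510],None,fx=5,fy=5,interpolation=cv2.INTER_CUBIC))
cv2.imwrite("pics/sc1.png",cv2.resize(imaging.get_image("scene")[200:330,260:400],None,fx=4,fy=4,interpolation=cv2.INTER_CUBIC))
p,phi=show()
for r in plan(p,phi,[.490,-.1755,.055],-7.8,5): print(*r[0],r[1])
E
```

```text
t 2.1 p [ 490.2 -173.5  129.7] phi -7.8 zax [-5.e-04  2.e-04 -1.e+00] F [0.17 0.79 0.53] T [0.03 0.01 0.01] open 0.992
 t 2.2 p [ 491.1 -175.1  129. ] phi -7.91 zax [-7.e-04 -2.e-04 -1.e+00] F [ 0.87  0.61 -1.17] T [ 0.03 -0.05 -0.  ] open 0.998
-0.01 -0.02 1.48 -0.02
-0.01 -0.02 1.48 -0.02
-0.01 -0.02 1.48 -0.02
-0.01 -0.02 1.48 -0.02
-0.01 -0.02 1.48 -0.02
```

View pics/top1.png

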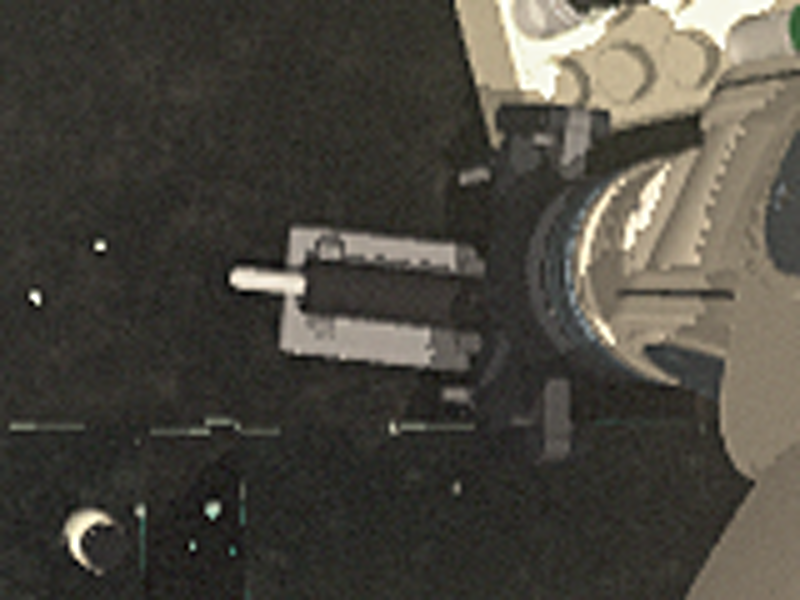

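View pics/sc1.png

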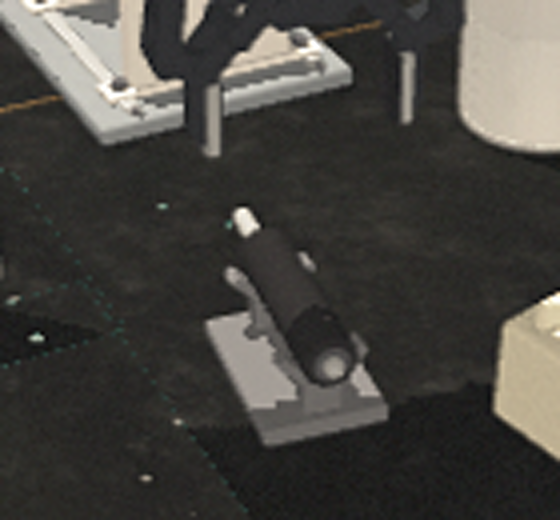

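Top view: the gripper straddles the roller line, with finger pads at crop (475,175) and (458,395). Scene view: fingertips at crop (213,155) and (405,122). I'll compare these with the robot's own kinematics to get each camera's bias.

```bash
python3 - <<'E'
from h import *
p=np.array([.4911,-.1751,.129]);a=np.radians(-7.8);y=np.array([np.cos(a),np.sin(a),0]);x=np.array([-np.sin(a),np.cos(a),0])
for s in(-1,1):
  for e in(0,.011):
    q=p+s*y*.0455+np.array([0,0,.013])+x*(e)
    print(s,e,"scene crop",(proj("scene",q)[0]-[260,200]+.5)*4-.5,"top crop",(proj("top",q)[0]-[350,170]+.5)*5-.5)
E
```

```text
-1 0 scene crop [206.40122368 144.16071408] top crop [465.20397048 392.30554291]
-1 0.011 scene crop [199.30630281 132.71108052] top crop [440.04077254 389.46630922]
1 0 scene crop [390.42272232 111.60491189] top crop [481.00593539 184.12018868]
1 0.011 scene crop [381.51256035 100.83536425] top crop [456.14433204 181.28464212]
```

Emit:
{"fn": "drive_tool", "kwargs": {"deltas": [[[0, 0, 2.0], 0, 8.5], [[0, 0, 2.2], 0, 8.5], [[0, 0, 2.2], 0, 8.0], [[0, 0, 1.6], 0, 7.0], [[0, 0, 1.2], 0, 6.5], [[0, 0, 0.8], 0, 6.0], [[0, 0, 0.4], 0, 6.0], [[0, 0, 0], 0, 6.0]]}}

```text
time: 2.87
position: [0.4896, -0.1713, 0.0258]
tool_rot: [-0.001, 0.752, 0.659, -0.0]
ft_force: [0.2, 0.1, 0.3]
opening: 0.705
```

```bash
python3 - <<'E'
from h import *
show()
cv2.imwrite("pics/sc2.png",cv2.resize(imaging.get_image("scene")[200:330,260:400],None,fx=4,fy=4,interpolation=cv2.INTER_CUBIC))
E
```

```text
t 2.87 p [ 489.6 -171.3   25.8] phi -7.59 zax [-1.1e-03  6.0e-04 -1.0e+00] F [0.19 0.09 0.32] T [-0.01  0.01  0.04] open 0.705
```

View pics/sc2.png

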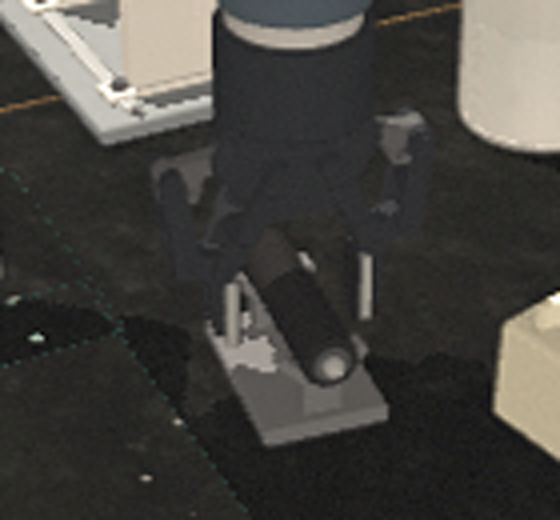

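Emit:
{"fn": "drive_tool", "kwargs": {"deltas": [[[0, 0, 0], 0, 3.5], [[0, 0, 0], 0, 2.0], [[0, 0, 0], 0, 2.0], [[0, 0, 0], 0, 2.0], [[0, 0, 0], 0, 2.0], [[0, 0, 0], 0, 2.0], [[0, 0, 0], 0, 2.0], [[0, 0, 0], 0, 2.0]], "newtons": 80}}

```text
time: 3.58
position: [0.4898, -0.1718, 0.0272]
tool_rot: [0.0, 0.753, 0.659, -0.0]
ft_force: [-4.6, 0.5, 7.2]
opening: 0.297
```

```bash
python3 - <<'E'
from h import *
show()
E
```

```text
t 3.58 p [ 489.8 -171.8   27.2] phi -7.63 zax [ 4.e-04 -6.e-04 -1.e+00] F [-4.56  0.46  7.17] T [ 0.14  0.69 -0.08] open 0.297
```

Emit:
{"fn": "drive_tool", "kwargs": {"deltas": [[[0, 0, -0.3], 0, 2.0], [[0, 0, -0.7], 0, 2.0], [[0, 0, -1.5], 0, 2.0], [[0, 0, -2.0], 0, 2.0], [[0, 0, -2.5], 0, 2.0], [[0, 0, -2.5], 0, 2.0], [[0, 0, -2.0], 0, 2.0], [[0, 0, 0], 0, 2.0]]}}

```text
time: 4.25
position: [0.4916, -0.1725, 0.1457]
tool_rot: [0.003, 0.752, 0.659, 0.001]
ft_force: [0.7, -0.4, -1.6]
opening: 0.3
```

```bash
python3 - <<'E'
from h import *
show()
cv2.imwrite("pics/sc3.png",cv2.resize(imaging.get_image("scene")[130:330,220:420],None,fx=3,fy=3,interpolation=cv2.INTER_CUBIC))
cv2.imwrite("pics/top3.png",cv2.resize(imaging.get_image("top")[170:290,350:510],None,fx=5,fy=5,interpolation=cv2.INTER_CUBIC))
show()
E
```

```text
t 4.25 p [ 491.6 -172.5  145.7] phi -7.61 zax [ 0.0058 -0.0031 -1.    ] F [ 0.68 -0.37 -1.59] T [-0.02 -0.02  0.02] open 0.3
 t 4.35 p [ 490.2 -171.8  141.9] phi -7.61 zax [ 1.4e-03 -7.0e-04 -1.0e+00] F [-0.81  1.21 -2.76] T [ 0.02  0.01 -0.  ] open 0.302
```

View pics/sc3.png

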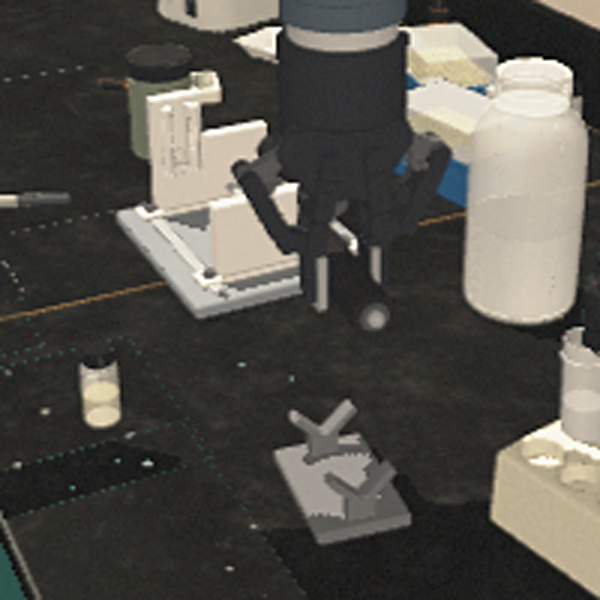

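View pics/top3.png

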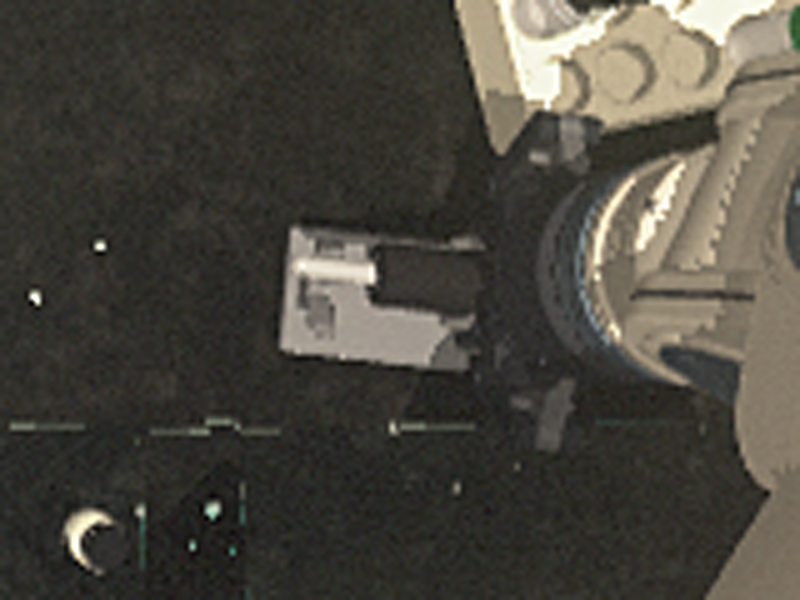

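Top view: the roller is held, with the long pin tip at crop (292,268) and its face at (375,268). Scene view: the short pin end is at crop (376,318). The bystanders haven't moved. Next I'll check the roller's level, the roller-to-tool offset, and the holder's edges.

```bash
python3 - <<'E'
from h import *
np.set_printoptions(precision=4,suppress=True)
p=np.array([.4903,-.1718,.142]);a=np.radians(-7.61);x=np.array([-np.sin(a),np.cos(a),0])
tt=lambda u,v:(350+(u+.5)/5-.5,170+(v+.5)/5-.5); ts=lambda u,v:(220+(u+.5)/3-.5,130+(v+.5)/3-.5)
A=ray("top",tt(292,268),.16);B=ray("top",tt(375,272),.16);print("top tip, face",A,B,"along tool x:",(A-p)@x,(B-p)@x, "lateral",np.cross(x,A-p)[2])
for off in(-.004,0):
  for pitch in(-.05,0,.05):
    o=p+[0,0,.018]+x*off; d=x+np.array([0,0,pitch])
    print(off,pitch,"short tip scene",(proj("scene",o-.058*d)[0]-[220,130]+.5)*3-.5,"long tip top",(proj("top",o+.086*d)[0]-[350,170]+.5)*5-.5)
s=cv2.imread("pics/sc3.png")[285:345,330:410];cv2.imwrite("pics/z3.png",cv2.resize(s,None,fx=6,fy=6))
E
```

```text
top tip, face [ 0.5009 -0.0916  0.16  ] [ 0.4983 -0.127   0.16  ] along tool x: 0.08093288802088557 0.04546694869338166 lateral 0.0001584676868289052
-0.004 -0.05 short tip scene [378.1799 322.8867] long tip top [286.9891 267.7699]
-0.004 0 short tip scene [378.1108 327.2239] long tip top [289.5443 267.3555]
-0.004 0.05 short tip scene [378.0419 331.5474] long tip top [292.1267 266.9367]
0 -0.05 short tip scene [375.6384 319.5335] long tip top [277.7168 266.7492]
0 0 short tip scene [375.5735 323.857 ] long tip top [280.2229 266.3294]
0 0.05 short tip scene [375.5089 328.1669] long tip top [282.7557 265.9051]
```

View pics/z3.png

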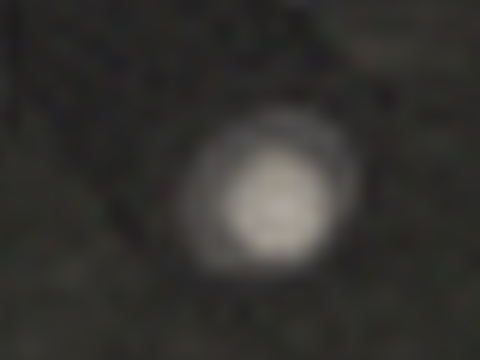

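```bash
python3 - <<'E'
from h import *
p,phi=show()
for r in plan(p,phi,[.540,.1155,.115],0,16): print(*r[0],r[1])
E
```

```text
t 4.35 p [ 490.2 -171.8  141.9] phi -7.61 zax [ 1.4e-03 -7.0e-04 -1.0e+00] F [-0.81  1.21 -2.76] T [ 0.02  0.01 -0.  ] open 0.302
1.82 0.07 0.17 -0.48
1.82 0.09 0.17 -0.48
1.82 0.1 0.17 -0.48
1.82 0.12 0.17 -0.48
1.82 0.13 0.17 -0.48
1.82 0.15 0.17 -0.48
1.82 0.16 0.17 -0.48
1.81 0.18 0.17 -0.48
1.81 0.19 0.17 -0.48
1.81 0.21 0.17 -0.48
1.81 0.22 0.17 -0.48
1.81 0.24 0.17 -0.48
1.81 0.25 0.17 -0.48
1.8 0.27 0.17 -0.48
1.8 0.28 0.17 -0.48
1.8 0.3 0.17 -0.48
```

Emit:
{"fn": "drive_tool", "kwargs": {"deltas": [[[1.0, 0.0, 0.1], -0.5, 2.0], [[2.0, 0.1, 0.1], -0.5, 2.0], [[2.0, 0.1, 0.1], -0.5, 2.0], [[2.0, 0.1, 0.1], -0.5, 2.0], [[2.0, 0.1, 0.1], -0.5, 2.0], [[2.0, 0.2, 0.1], -0.5, 2.0], [[2.0, 0.2, 0.1], -0.5, 2.0], [[2.0, 0.2, 0.1], -0.5, 2.0]]}}

```text
time: 5.02
position: [0.5141, -0.0216, 0.1317]
tool_rot: [-0.001, 0.729, 0.685, -0.001]
ft_force: [-0.0, -0.2, -3.1]
opening: 0.303
```

Emit:
{"fn": "drive_tool", "kwargs": {"deltas": [[[2.0, 0.2, 0.2], -0.5, 2.0], [[2.0, 0.2, 0.2], -0.5, 2.0], [[2.0, 0.2, 0.2], -0.5, 2.0], [[2.0, 0.3, 0.2], -0.5, 2.0], [[2.0, 0.3, 0.2], -0.5, 2.0], [[2.0, 0.3, 0.3], -0.5, 2.0], [[1.5, 0.3, 0.3], -0.5, 2.0], [[0.5, 0.3, 0.3], 0, 2.0]]}}

```text
time: 5.68
position: [0.54, 0.1184, 0.1125]
tool_rot: [-0.001, 0.707, 0.707, -0.001]
ft_force: [-0.7, -0.2, -2.1]
opening: 0.301
```

```bash
python3 - <<'E'
from h import *
show()
im=imaging.get_image("top");cv2.imwrite("pics/top4raw.png",im)
cv2.imwrite("pics/top4.png",cv2.resize(im[150:250,235:340],None,fx=5.5,fy=5.5,interpolation=cv2.INTER_CUBIC))
im=imaging.get_image("scene");cv2.imwrite("pics/sc4raw.png",im)
cv2.imwrite("pics/sc4.png",cv2.resize(im[110:240,240:360],None,fx=4.5,fy=4.5,interpolation=cv2.INTER_CUBIC))
show()
E
```

```text
t 5.68 p [540.  118.4 112.5] phi 0.05 zax [-2.8e-03  5.0e-04 -1.0e+00] F [-0.65 -0.16 -2.13] T [0.03 0.02 0.01] open 0.301
 t 5.78 p [540.3 116.9 112.5] phi -0.01 zax [-2.9e-03 -1.0e-04 -1.0e+00] F [ 0.46 -0.71 -1.7 ] T [0.02 0.01 0.06] open 0.301
```

View pics/top4.png

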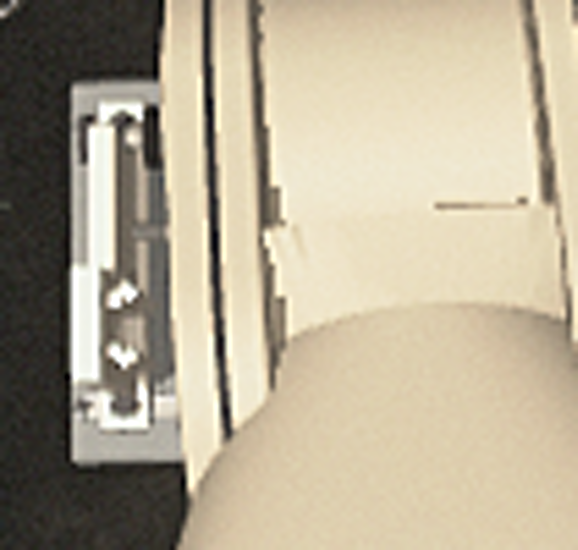

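View pics/sc4.png

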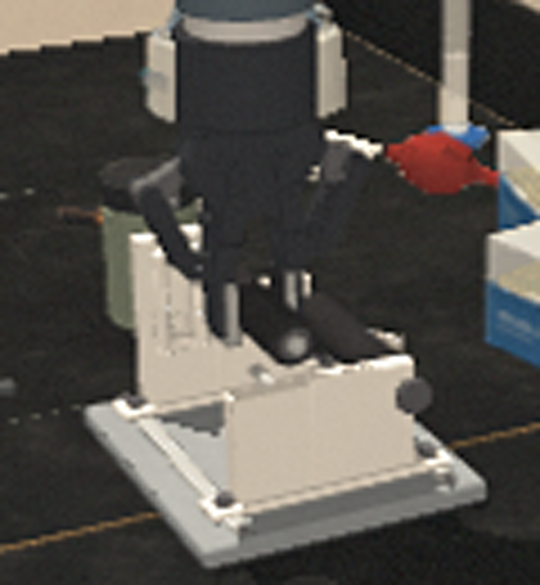

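Top view: rib tops are at crop (122,295) and (122,352), and the arm hides the roller. The earlier held-pin check agreed with the top camera laterally to 0.2 mm, so I'll take the groove's x from the top view.

```bash
python3 - <<'E'
from h import *
np.set_printoptions(precision=4,suppress=True)
im=cv2.imread("pics/top0.png");g=cv2.cvtColor(im,cv2.COLOR_BGR2GRAY)
print(g[198:222,250:264])
for v in(280,310,337,367): print(v,ray("top",(235+122.5/5.5-.5,150+(v+.5)/5.5-.5),.122))
for v in(295,352): print(v,ray("top",(235+122.5/5.5-.5,150+(v+.5)/5.5-.5),.122))
print("front frag edges tall plate",[ray("top",(235+85/5.5-.5,150+(v+.5)/5.5-.5),.128) for v in(264,382)])
show()
E
```

```text
[[213 243 248 213 250 207  87 106 101 111 178 158  92 104]
 [245 244 254 128 110 138  91 100 100  90 177 164  98 102]
 [241 243 255 139  90 100  98 125  82  90 173 161  96 101]
 [240 243 255 142  87  89 110 225 164  87 173 165  97 101]
 [240 243 255 135  97 136 208 255 255 176 156 160 102 102]
 [241 245 255 106 139 242 253 246 255 255  86 140 101  99]
 [240 243 255 104 167 255 255 150 255 106  95  99 102 107]
 [240 243 255 113 165 255 255  95  81  93 101 105 111 101]
 [241 243 255 137  94  85  91 104 105  94 109 103 106 104]
 [242 243 255 140  91  96 100 117 125 122 143 108 101 101]
 [240 243 255 143  95 101 105 143 170 175 188 120  96 103]
 [240 243 254 146  92 102 114 146 170 167 179 114  92 105]
 [240 243 255 143  96  98 127 146 170 169 181 118  90 105]
 [240 245 255 139  87  91 112 142 165 165 182 117  90 103]
 [241 243 255 133 108 178 171 115 170 152 181 137  94 102]
 [240 243 255 107 166 255 255 137 228 161 166 138  88 106]
 [241 243 255 112 154 254 255 239 255 242 105 131  99 103]
 [241 243 255 141  91 103 254 255 253 210  96 101 106 106]
 [241 244 255 141  93  94  59 255 145  92  99 104 106 105]
 [243 245 255 146  91 100  95 108 104  98 118 114 102 104]
 [244 247 255 147  96 100 103 100  96  94 162 147  88  99]
 [188 182 187 142 104 105 104 105 104  92 217 170  84 125]
 [159 134 122 145 134 119 106 106  99  88 255 208  72 175]
 [186 197 197 231 205 146 107 119 103 105 255 254  65 165]]
280 [0.5605 0.2339 0.122 ]
310 [0.5483 0.234  0.122 ]
337 [0.5374 0.234  0.122 ]
367 [0.5253 0.2341 0.122 ]
295 [0.5544 0.2339 0.122 ]
352 [0.5314 0.2341 0.122 ]
front frag edges tall plate [array([0.5666, 0.248 , 0.128 ]), array([0.5193, 0.2482, 0.128 ])]
 t 5.78 p [540.3 116.9 112.5] phi -0.01 zax [-0.0029 -0.0001 -1.    ] F [ 0.46 -0.71 -1.7 ] T [0.02 0.01 0.06] open 0.301
```

Emit:
{"fn": "drive_tool", "kwargs": {"deltas": [[[0, 0.1, 0.5], 0, 2.0], [[0, 0.1, 0.7], 0, 2.0], [[0.3, 0, 0.5], 0, 2.0], [[0.6, 0, 0.15], 0, 2.0], [[0.6, 0, 0], 0, 2.0], [[0.5, 0, 0], 0, 2.0], [[0.4, 0, 0], 0, 2.0], [[0.3, 0, 0], 0, 2.0]]}}

```text
time: 6.45
position: [0.5433, 0.1435, 0.096]
tool_rot: [0.0, 0.708, 0.707, 0.0]
ft_force: [-0.4, -0.2, -2.7]
opening: 0.305
```

Emit:
{"fn": "drive_tool", "kwargs": {"deltas": [[[0.2, 0, 0], 0, 2.0], [[0.2, 0, 0], 0, 2.0], [[0.2, 0, 0], 0, 2.0], [[0.1, 0, 0], 0, 2.0], [[0.1, 0, 0], 0, 2.0], [[0, 0, 0], 0, 2.0], [[0, 0, 0], 0, 2.0], [[0, 0, 0], 0, 2.0]]}}

```text
time: 7.12
position: [0.5432, 0.1507, 0.0958]
tool_rot: [0.0, 0.708, 0.706, -0.0]
ft_force: [-0.2, -0.4, -1.6]
opening: 0.301
```

```bash
python3 - <<'E'
from h import *
show()
im=imaging.get_image("scene")
cv2.imwrite("pics/sc5.png",cv2.resize(im[110:240,240:360],None,fx=4.5,fy=4.5,interpolation=cv2.INTER_CUBIC))
im=imaging.get_image("top")
cv2.imwrite("pics/top5.png",cv2.resize(im[150:250,235:340],None,fx=5.5,fy=5.5,interpolation=cv2.INTER_CUBIC))
show()
E
```

```text
t 7.12 p [543.2 150.7  95.8] phi -0.13 zax [-0.e+00 -1.e-04 -1.e+00] F [-0.19 -0.36 -1.64] T [ 0.02  0.01 -0.02] open 0.301
 t 7.22 p [543.2 150.7  95.8] phi -0.13 zax [ 0. -0. -1.] F [-0.19  0.31 -3.  ] T [-0.01  0.04 -0.  ] open 0.303
```

View pics/sc5.png

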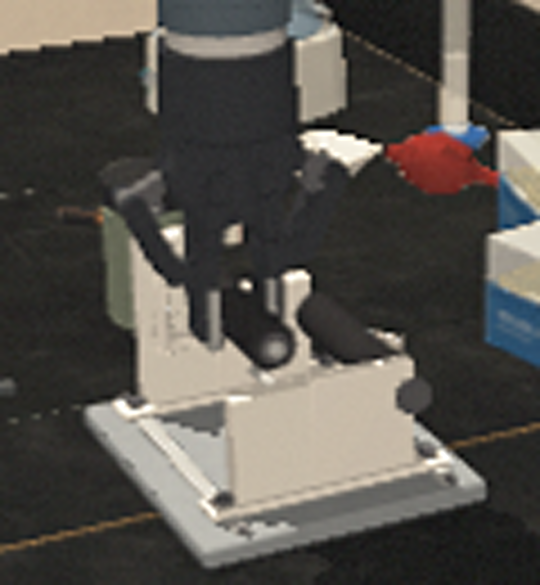

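View pics/top5.png

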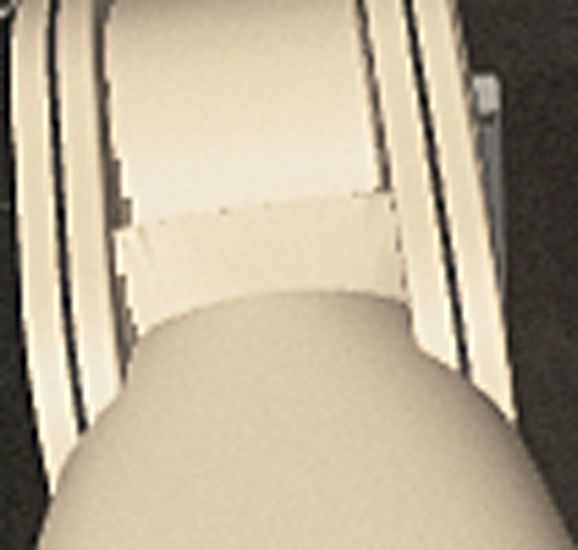

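Scene view: the roller is at the low plate's level, with its short pin end at crop (275,352). There is no side force, and the tip should be about 5 mm into the rib zone. I'll feel forward now.

Emit:
{"fn": "drive_tool", "kwargs": {"deltas": [[[0.2, 0, 0], 0, 2.0], [[0.1, 0, 0], 0, 2.0], [[0.1, 0, 0], 0, 2.0], [[0.1, 0, 0], 0, 2.0], [[0.1, 0, 0], 0, 2.0], [[0.1, 0, 0], 0, 2.0], [[0, 0, 0], 0, 2.0], [[0, 0, 0], 0, 2.0]]}}

```text
time: 7.88
position: [0.5432, 0.1579, 0.0958]
tool_rot: [-0.0, 0.708, 0.706, -0.0]
ft_force: [0.1, 0.5, -2.4]
opening: 0.304
```

Emit:
{"fn": "drive_tool", "kwargs": {"deltas": [[[0.1, 0, 0], 0, 2.0], [[0.1, 0, 0], 0, 2.0], [[0.1, 0, 0], 0, 2.0], [[0.1, 0, 0], 0, 2.0], [[0.1, 0, 0], 0, 2.0], [[0, 0, 0], 0, 2.0], [[0, 0, 0], 0, 2.0], [[0, 0, 0], 0, 2.0]]}}

```text
time: 8.55
position: [0.5432, 0.1626, 0.0958]
tool_rot: [0.0, 0.708, 0.706, -0.0]
ft_force: [0.1, -4.1, -2.2]
opening: 0.299
```

Emit:
{"fn": "drive_tool", "kwargs": {"deltas": [[[0.1, 0, 0], 0, 2.0], [[0.1, 0, 0], 0, 2.0], [[0.1, 0, 0], 0, 2.0], [[0.1, 0, 0], 0, 2.0], [[0.1, 0, 0], 0, 2.0], [[0.1, 0, 0], 0, 2.0], [[0, 0, 0], 0, 2.0], [[0, 0, 0], 0, 2.0]]}}

```text
time: 9.22
position: [0.5432, 0.1686, 0.0957]
tool_rot: [0.0, 0.708, 0.706, -0.0]
ft_force: [-0.1, -5.7, -1.9]
opening: 0.299
```

```bash
python3 - <<'E'
from h import *
show()
im=imaging.get_image("scene")
cv2.imwrite("pics/sc6.png",cv2.resize(im[110:240,240:360],None,fx=4.5,fy=4.5,interpolation=cv2.INTER_CUBIC))
show()
E
```

```text
t 9.22 p [543.2 168.6  95.7] phi -0.13 zax [-0.e+00 -8.e-04 -1.e+00] F [-0.09 -5.66 -1.85] T [-1.25 -0.02  0.01] open 0.299
 t 9.27 p [543.2 168.5  95.8] phi -0.13 zax [ 0.e+00 -8.e-04 -1.e+00] F [-0.03 -6.07 -2.47] T [-1.27 -0.03  0.02] open 0.304
```

View pics/sc6.png

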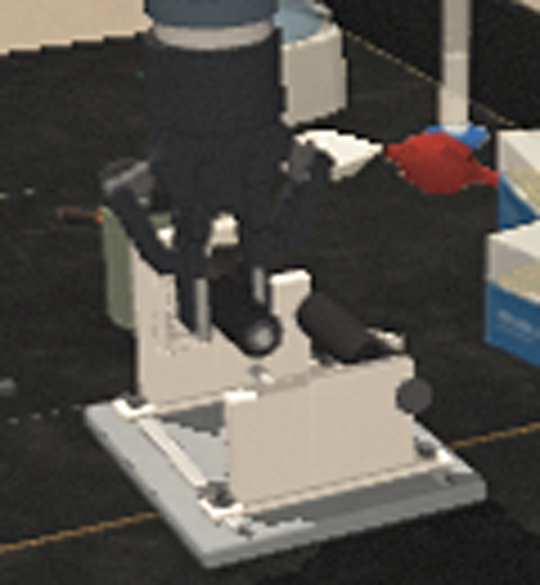

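Emit:
{"fn": "drive_tool", "kwargs": {"deltas": [[[0, 0.05, 0], 0, 2.0], [[0, 0.05, 0], 0, 2.0], [[0, 0.05, 0], 0, 2.0], [[0, 0.05, 0], 0, 2.0], [[0, 0, 0], 0, 2.0], [[0, 0, 0], 0, 2.0], [[0, 0, 0], 0, 2.0], [[0, 0, 0], 0, 2.0]]}}

```text
time: 9.93
position: [0.5447, 0.1685, 0.0956]
tool_rot: [-0.0, 0.708, 0.706, -0.001]
ft_force: [-2.0, -6.4, -3.0]
opening: 0.304
```

```bash
python3 -c "
from h import *
show()"
```

```text
t 9.93 p [544.7 168.5  95.6] phi -0.12 zax [-1.1e-03 -8.0e-04 -1.0e+00] F [-2.02 -6.41 -2.98] T [-1.23  0.32  0.11] open 0.304
```

Emit:
{"fn": "drive_tool", "kwargs": {"deltas": [[[0, -0.1, 0], 0, 2.0], [[0, -0.1, 0], 0, 2.0], [[0, -0.05, 0], 0, 2.0], [[0, -0.05, 0], 0, 2.0], [[0, -0.05, 0], 0, 2.0], [[0, 0, 0], 0, 2.0], [[0, 0, 0], 0, 2.0], [[0, 0, 0], 0, 2.0]]}}

```text
time: 10.6
position: [0.5421, 0.1685, 0.0959]
tool_rot: [0.001, 0.708, 0.706, 0.0]
ft_force: [2.3, -6.0, -1.3]
opening: 0.306
```

```bash
python3 -c "
from h import *
show()"
```

```text
t 10.6 p [542.1 168.5  95.9] phi -0.15 zax [ 8.e-04 -7.e-04 -1.e+00] F [ 2.3  -5.97 -1.32] T [-1.25 -0.29 -0.1 ] open 0.306
```

Emit:
{"fn": "drive_tool", "kwargs": {"deltas": [[[0, -0.05, 0], 0, 2.0], [[0, -0.05, 0], 0, 2.0], [[0, -0.05, 0], 0, 2.0], [[0, 0, 0], 0, 2.0], [[0, 0, 0], 0, 2.0], [[0, 0, 0], 0, 2.0], [[0, 0, 0], 0, 2.0], [[0, 0, 0], 0, 2.0]]}}

```text
time: 11.27
position: [0.5406, 0.1685, 0.0959]
tool_rot: [0.001, 0.708, 0.706, -0.0]
ft_force: [1.3, -6.2, -2.5]
opening: 0.302
```

```bash
python3 -c "
from h import *
show()"
```

```text
t 11.27 p [540.6 168.5  95.9] phi -0.14 zax [ 7.e-04 -8.e-04 -1.e+00] F [ 1.27 -6.19 -2.47] T [-1.24 -0.27 -0.09] open 0.302
```

Emit:
{"fn": "drive_tool", "kwargs": {"deltas": [[[0, -0.05, 0], 0, 2.0], [[0, -0.05, 0], 0, 2.0], [[0, -0.05, 0], 0, 2.0], [[0, 0, 0], 0, 2.0], [[0, 0, 0], 0, 2.0], [[0, 0, 0], 0, 2.0], [[0, 0, 0], 0, 2.0], [[0, 0, 0], 0, 2.0]]}}

```text
time: 11.93
position: [0.5391, 0.1685, 0.0959]
tool_rot: [0.001, 0.708, 0.706, 0.0]
ft_force: [1.6, -6.0, -2.0]
opening: 0.301
```

```bash
python3 -c "
from h import *
show()"
```

```text
t 11.93 p [539.1 168.5  95.9] phi -0.15 zax [ 8.e-04 -7.e-04 -1.e+00] F [ 1.59 -6.   -1.98] T [-1.24 -0.31 -0.12] open 0.301
```

Emit:
{"fn": "drive_tool", "kwargs": {"deltas": [[[0, -0.05, 0], 0, 2.0], [[0, -0.05, 0], 0, 2.0], [[0, -0.05, 0], 0, 2.0], [[0, 0, 0], 0, 2.0], [[0, 0, 0], 0, 2.0], [[0, 0, 0], 0, 2.0], [[0, 0, 0], 0, 2.0], [[0, 0, 0], 0, 2.0]]}}

```text
time: 12.6
position: [0.5385, 0.1685, 0.0962]
tool_rot: [0.001, 0.708, 0.706, 0.001]
ft_force: [4.3, -6.1, -3.2]
opening: 0.298
```

```bash
python3 -c "
from h import *
show()"
```

```text
t 12.6 p [538.5 168.5  96.2] phi -0.17 zax [ 2.5e-03 -7.0e-04 -1.0e+00] F [ 4.32 -6.12 -3.18] T [-1.23 -0.85 -0.34] open 0.298
```

Emit:
{"fn": "drive_tool", "kwargs": {"deltas": [[[0, 0.1, 0], 0, 2.0], [[0, 0.1, 0], 0, 2.0], [[0, 0.1, 0], 0, 2.0], [[0, 0.1, 0], 0, 2.0], [[0.1, 0.1, 0], 0, 2.0], [[0.1, 0.0, 0], 0, 2.0], [[0.1, 0, 0], 0, 2.0], [[0, 0, 0], 0, 2.0]]}}

```text
time: 13.27
position: [0.542, 0.1714, 0.0956]
tool_rot: [0.0, 0.708, 0.706, -0.001]
ft_force: [-0.9, -7.3, -2.9]
opening: 0.297
```

Emit:
{"fn": "drive_tool", "kwargs": {"deltas": [[[0.1, 0, 0], 0, 2.0], [[0.1, 0, 0], 0, 2.0], [[0.1, 0, 0], 0, 2.0], [[0.1, 0, 0], 0, 2.0], [[0.1, 0, 0], 0, 2.0], [[0.1, 0, 0], 0, 2.0], [[0, 0, 0], 0, 2.0], [[0, 0, 0], 0, 2.0]]}}

```text
time: 13.93
position: [0.542, 0.1769, 0.0956]
tool_rot: [0.001, 0.708, 0.706, -0.001]
ft_force: [-0.4, -9.4, -2.5]
opening: 0.307
```

```bash
python3 -c "
from h import *
show()
cv2.imwrite('pics/sc7.png',cv2.resize(imaging.get_image('scene')[130:220,250:350],None,fx=6,fy=6,interpolation=cv2.INTER_CUBIC))
show()"
```

```text
t 13.93 p [542.  176.9  95.6] phi -0.15 zax [-6.0e-04 -2.1e-03 -1.0e+00] F [-0.4  -9.43 -2.48] T [-1.92  0.08 -0.01] open 0.307
 t 13.98 p [542.  176.9  95.6] phi -0.15 zax [-6.0e-04 -2.1e-03 -1.0e+00] F [-0.93 -8.93 -3.78] T [-1.83  0.11  0.01] open 0.303
```

View pics/sc7.png

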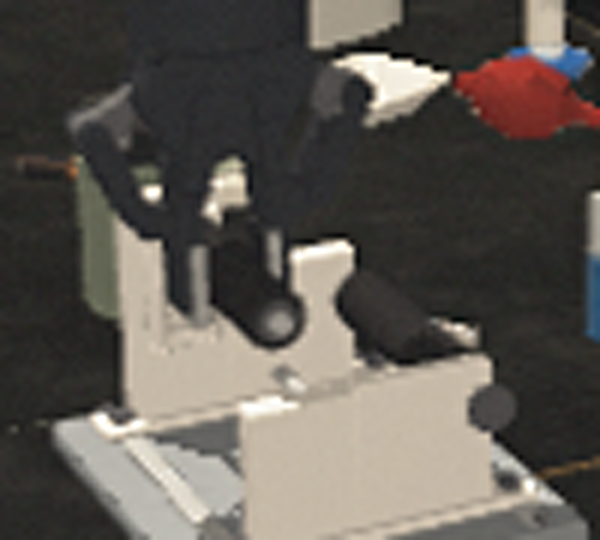

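Scene view: the roller is forward, its short end at crop (280,325), above and behind the low plate's front corner. The force follows the spring law (about 9.2 N, so roughly 15.5 mm in). It needs about 3 mm more.

Emit:
{"fn": "drive_tool", "kwargs": {"deltas": [[[0.1, 0, 0], 0, 2.0], [[0.05, 0, 0], 0, 2.0], [[0.05, 0, 0], 0, 2.0], [[0.05, 0, 0], 0, 2.0], [[0.03, 0, 0], 0, 2.0], [[0, 0, 0], 0, 2.0], [[0, 0, 0], 0, 2.0], [[0, 0, 0], 0, 2.0]]}}

```text
time: 14.65
position: [0.542, 0.1795, 0.0956]
tool_rot: [0.001, 0.708, 0.706, -0.001]
ft_force: [0.1, -10.7, -1.8]
opening: 0.302
```

```bash
python3 -c "
from h import *
show()"
```

```text
t 14.65 p [542.  179.5  95.6] phi -0.16 zax [-7.0e-04 -2.4e-03 -1.0e+00] F [  0.13 -10.7   -1.81] T [-2.08  0.11  0.06] open 0.302
```

Emit:
{"fn": "drive_tool", "kwargs": {"deltas": [[[0, 0, 0.2], 0, 2.0], [[0, 0, 0.3], 0, 2.0], [[0, 0, 0.3], 0, 2.0], [[0, 0, 0.3], 0, 2.0], [[0, 0, 0.3], 0, 2.0], [[0, 0, 0.3], 0, 2.0], [[0, 0, 0.2], 0, 2.0], [[0, 0, 0], 0, 2.0]]}}

```text
time: 15.32
position: [0.5426, 0.1796, 0.0769]
tool_rot: [0.001, 0.708, 0.706, -0.0]
ft_force: [1.2, -10.6, 0.6]
opening: 0.303
```

```bash
python3 -c "
from h import *
show()
cv2.imwrite('pics/sc8.png',cv2.resize(imaging.get_image('scene')[130:220,250:350],None,fx=6,fy=6,interpolation=cv2.INTER_CUBIC))
show()"
```

```text
t 15.32 p [542.6 179.6  76.9] phi -0.17 zax [ 7.e-04 -2.e-03 -1.e+00] F [  1.21 -10.58   0.56] T [-1.93 -0.2   0.05] open 0.303
 t 15.37 p [542.6 179.6  76.9] phi -0.17 zax [ 6.0e-04 -2.1e-03 -1.0e+00] F [  0.68 -10.73  -1.01] T [-1.96 -0.17 -0.02] open 0.301
```

View pics/sc8.png

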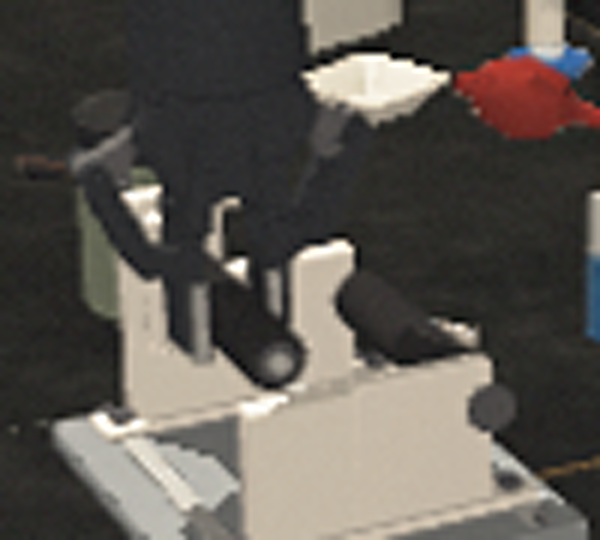

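Scene view: the roller's short end (crop 278,362) is just behind and above the low plate's top edge (about 395). Forces are normal, so I'll continue slowly past the edge.

Emit:
{"fn": "drive_tool", "kwargs": {"deltas": [[[0, -0.05, 0.1], 0, 2.0], [[0, 0, 0.15], 0, 2.0], [[0, 0, 0.15], 0, 2.0], [[0, 0, 0.15], 0, 2.0], [[0, 0, 0.15], 0, 2.0], [[0, 0, 0.15], 0, 2.0], [[0, 0, 0.15], 0, 2.0], [[0, 0, 0], 0, 2.0]]}}

```text
time: 16.03
position: [0.5421, 0.1796, 0.067]
tool_rot: [0.001, 0.708, 0.706, -0.0]
ft_force: [1.6, -11.2, 0.4]
opening: 0.303
```

```bash
python3 -c "
from h import *
show()
cv2.imwrite('pics/sc9.png',cv2.resize(imaging.get_image('scene')[130:220,250:350],None,fx=6,fy=6,interpolation=cv2.INTER_CUBIC))
show()"
```

```text
t 16.03 p [542.1 179.6  67. ] phi -0.17 zax [ 7.0e-04 -1.9e-03 -1.0e+00] F [  1.57 -11.23   0.37] T [-1.83 -0.11  0.01] open 0.303
 t 16.08 p [542.1 179.6  67. ] phi -0.17 zax [ 8.e-04 -2.e-03 -1.e+00] F [  1.15 -10.99   0.18] T [-1.96 -0.09 -0.1 ] open 0.301
```

View pics/sc9.png

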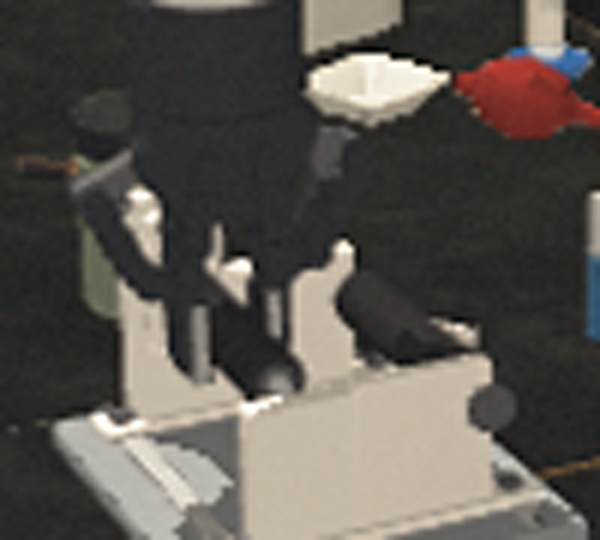

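Scene view: the short pin (crop 280,375) now dips behind the low plate's top edge with no landing force. I'll go down to just above the seat height.

Emit:
{"fn": "drive_tool", "kwargs": {"deltas": [[[0, 0, 0.2], 0, 2.0], [[0, 0, 0.2], 0, 2.0], [[0, 0, 0.2], 0, 2.0], [[0, 0, 0.2], 0, 2.0], [[0, 0, 0.2], 0, 2.0], [[0, 0, 0.15], 0, 2.0], [[0, 0, 0.1], 0, 2.0], [[0, 0, 0], 0, 2.0]]}}

```text
time: 16.75
position: [0.5418, 0.1798, 0.0541]
tool_rot: [0.001, 0.708, 0.706, -0.001]
ft_force: [0.5, -9.0, -3.2]
opening: 0.299
```

```bash
python3 -c "
from h import *
show()"
```

```text
t 16.75 p [541.8 179.8  54.1] phi -0.16 zax [-1.0e-04 -1.7e-03 -1.0e+00] F [ 0.46 -8.95 -3.21] T [-1.72 -0.09 -0.06] open 0.299
```

Emit:
{"fn": "drive_tool", "kwargs": {"deltas": [[[0, 0, 0.05], 0, 2.0], [[0, 0, 0.05], 0, 2.0], [[0, 0, 0], 0, 2.0], [[0, 0, 0], 0, 2.0], [[0, 0, 0], 0, 2.0], [[0, 0, 0], 0, 2.0], [[0, 0, 0], 0, 2.0], [[0, 0, 0], 0, 2.0]]}}

```text
time: 17.42
position: [0.5418, 0.1799, 0.0533]
tool_rot: [0.001, 0.708, 0.706, -0.0]
ft_force: [-0.7, -9.5, -0.7]
opening: 0.3
```

```bash
python3 -c "
from h import *
show()"
```

```text
t 17.42 p [541.8 179.9  53.3] phi -0.15 zax [ 1.0e-04 -1.5e-03 -1.0e+00] F [-0.67 -9.49 -0.69] T [-1.65 -0.02  0.02] open 0.3
```

Emit:
{"fn": "drive_tool", "kwargs": {"deltas": [[[0, 0, 0.05], 0, 2.0], [[0, 0, 0.03], 0, 2.0], [[0, 0, 0], 0, 2.0], [[0, 0, 0], 0, 2.0], [[0, 0, 0], 0, 2.0], [[0, 0, 0], 0, 2.0], [[0, 0, 0], 0, 2.0], [[0, 0, 0], 0, 2.0]]}}

```text
time: 18.08
position: [0.5419, 0.1799, 0.0527]
tool_rot: [0.001, 0.708, 0.706, -0.0]
ft_force: [-0.2, -8.7, -0.2]
opening: 0.304
```

```bash
python3 -c "
from h import *
show();imaging.get_image('scene');show()"
```

```text
t 18.08 p [541.9 179.9  52.7] phi -0.15 zax [ 4.0e-04 -1.4e-03 -1.0e+00] F [-0.23 -8.71 -0.21] T [-1.53  0.05  0.03] open 0.304
 t 18.13 p [541.9 180.   52.7] phi -0.15 zax [ 4.0e-04 -1.3e-03 -1.0e+00] F [-0.57 -9.95  0.65] T [-1.55  0.02 -0.01] open 0.303
```

Emit:
{"fn": "drive_tool", "kwargs": {"deltas": [[[-0.1, 0, 0], 0, 2.0], [[-0.1, 0, 0], 0, 2.0], [[-0.1, 0, 0], 0, 2.0], [[-0.1, 0, 0], 0, 2.0], [[-0.1, 0, 0], 0, 2.0], [[0, 0, 0], 0, 2.0], [[0, 0, 0], 0, 2.0], [[0, 0, 0], 0, 2.0]]}}

```text
time: 18.8
position: [0.5419, 0.1752, 0.0527]
tool_rot: [0.0, 0.708, 0.706, -0.0]
ft_force: [-0.5, -7.5, -0.5]
opening: 0.299
```

```bash
python3 -c "
from h import *
show();cv2.imwrite('pics/sc10.png',cv2.resize(imaging.get_image('scene')[130:220,250:350],None,fx=6,fy=6,interpolation=cv2.INTER_CUBIC));show()"
```

```text
t 18.8 p [541.9 175.2  52.7] phi -0.14 zax [ 4.e-04 -7.e-04 -1.e+00] F [-0.52 -7.45 -0.53] T [-1.16  0.03  0.02] open 0.299
 t 18.85 p [541.9 175.3  52.7] phi -0.14 zax [ 4.e-04 -7.e-04 -1.e+00] F [-0.33 -7.64  0.9 ] T [-1.15  0.07 -0.01] open 0.305
```

View pics/sc10.png

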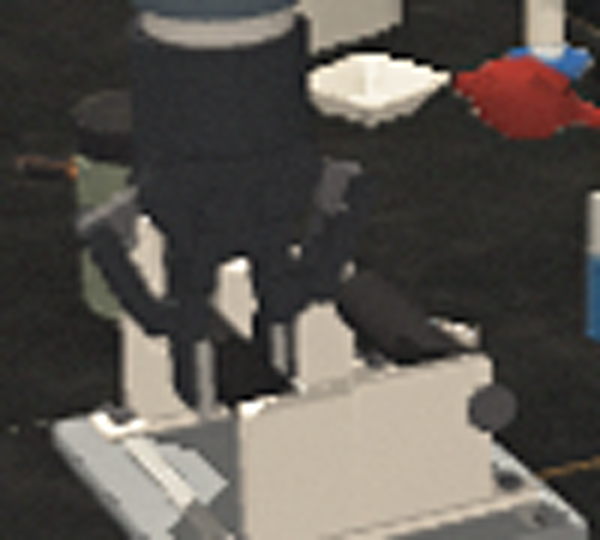

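Emit:
{"fn": "drive_tool", "kwargs": {"deltas": [[[-0.1, 0, 0], 0, 2.0], [[-0.1, 0, 0], 0, 2.0], [[-0.1, 0, 0], 0, 2.0], [[-0.1, 0, 0], 0, 2.0], [[0, 0, 0], 0, 2.0], [[0, 0, 0], 0, 2.0], [[0, 0, 0], 0, 2.0], [[0, 0, 0], 0, 2.0]]}}

```text
time: 19.52
position: [0.5419, 0.1715, 0.0527]
tool_rot: [0.0, 0.708, 0.706, 0.0]
ft_force: [-1.6, -5.6, -0.4]
opening: 0.3
```

```bash
python3 -c "
from h import *
show();imaging.get_image('scene');show()"
```

```text
t 19.52 p [541.9 171.5  52.7] phi -0.13 zax [ 4.e-04 -2.e-04 -1.e+00] F [-1.59 -5.63 -0.45] T [-0.9   0.02  0.01] open 0.3
 t 19.57 p [541.9 171.5  52.7] phi -0.12 zax [ 4.e-04 -2.e-04 -1.e+00] F [ 0.41 -5.36  0.3 ] T [-0.92  0.03  0.01] open 0.303
```

Emit:
{"fn": "drive_tool", "kwargs": {"deltas": [[[-0.1, 0, 0], 0, 2.0], [[-0.05, 0, 0], 0, 2.0], [[-0.05, 0, 0], 0, 2.0], [[0, 0, 0], 0, 2.0], [[0, 0, 0], 0, 2.0], [[0, 0, 0], 0, 2.0], [[0, 0, 0], 0, 2.0], [[0, 0, 0], 0, 2.0]]}}

```text
time: 20.23
position: [0.5418, 0.1696, 0.0525]
tool_rot: [0.0, 0.708, 0.706, 0.0]
ft_force: [1.5, -5.7, -1.2]
opening: 0.301
```

```bash
python3 -c "
from h import *
show();imaging.get_image('scene');show()"
```

```text
t 20.23 p [541.8 169.6  52.5] phi -0.12 zax [ 2.e-04  0.e+00 -1.e+00] F [ 1.51 -5.72 -1.23] T [-0.74 -0.06 -0.05] open 0.301
 t 20.28 p [541.8 169.7  52.5] phi -0.12 zax [ 1.e-04 -0.e+00 -1.e+00] F [-0.37 -5.41 -1.81] T [-0.83 -0.09 -0.04] open 0.304
```

Emit:
{"fn": "drive_tool", "kwargs": {"deltas": [[[-0.05, 0, 0], 0, 2.0], [[-0.05, 0, 0], 0, 2.0], [[0, 0, 0], 0, 2.0], [[0, 0, 0], 0, 2.0], [[0, 0, 0], 0, 2.0], [[0, 0, 0], 0, 2.0], [[0, 0, 0], 0, 2.0], [[0, 0, 0], 0, 2.0]]}}

```text
time: 20.95
position: [0.5417, 0.1686, 0.0525]
tool_rot: [-0.0, 0.708, 0.706, -0.0]
ft_force: [1.2, -3.8, -1.5]
opening: 0.304
```

```bash
python3 -c "
from h import *
show();imaging.get_image('scene');show()"
```

```text
t 20.95 p [541.7 168.6  52.5] phi -0.12 zax [-0.  0. -1.] F [ 1.19 -3.77 -1.5 ] T [-0.73 -0.1   0.  ] open 0.304
 t 21.0 p [541.7 168.6  52.5] phi -0.12 zax [-0.  0. -1.] F [ 0.52 -4.86 -1.27] T [-0.74 -0.12 -0.05] open 0.303
```

Emit:
{"fn": "drive_tool", "kwargs": {"deltas": [[[-0.05, 0, 0], 0, 2.0], [[-0.05, 0, 0], 0, 2.0], [[0, 0, 0], 0, 2.0], [[0, 0, 0], 0, 2.0], [[0, 0, 0], 0, 2.0], [[0, 0, 0], 0, 2.0], [[0, 0, 0], 0, 2.0], [[0, 0, 0], 0, 2.0]]}}

```text
time: 21.67
position: [0.5417, 0.168, 0.0525]
tool_rot: [-0.0, 0.708, 0.707, 0.0]
ft_force: [1.1, 4.4, -2.1]
opening: 0.3
```

```bash
python3 -c "
from h import *
show();imaging.get_image('scene');show()"
```

```text
t 21.67 p [541.7 168.   52.5] phi -0.1 zax [ 1.e-04  8.e-04 -1.e+00] F [ 1.1   4.42 -2.1 ] T [ 0.97 -0.2  -0.06] open 0.3
 t 21.72 p [541.7 168.   52.5] phi -0.1 zax [ 1.e-04  8.e-04 -1.e+00] F [ 0.97  4.86 -1.37] T [ 0.99 -0.17 -0.04] open 0.303
```

The stop at y = 168 is 11.7 mm back from full press, which matches the short pin bottoming in its cup. On the plate face it would have stopped after about 3 mm. I'll relieve the tool and let go.

Emit:
{"fn": "drive_tool", "kwargs": {"deltas": [[[0.04, 0, 0], 0, 2.0], [[0, 0, 0], 0, 2.0], [[0, 0, 0], 0, 2.5], [[0, 0, 0], 0, 3.5], [[0, 0, 0], 0, 4.5], [[0, 0, 0], 0, 5.0], [[0, 0, 0], 0, 5.0], [[0, 0, 0], 0, 5.0]], "newtons": 20}}

```text
time: 22.38
position: [0.5417, 0.1678, 0.0525]
tool_rot: [0.0, 0.708, 0.706, -0.0]
ft_force: [-0.1, -0.2, 0.4]
opening: 0.587
```

```bash
python3 -c "
from h import *
show();cv2.imwrite('pics/sc11.png',cv2.resize(imaging.get_image('scene')[130:220,250:350],None,fx=6,fy=6,interpolation=cv2.INTER_CUBIC));show()"
```

```text
t 22.38 p [541.7 167.8  52.5] phi -0.13 zax [ 0.e+00 -3.e-04 -1.e+00] F [-0.12 -0.19  0.4 ] T [ 0.02  0.03 -0.01] open 0.587
 t 22.43 p [541.7 167.9  52.5] phi -0.12 zax [ 0.e+00 -2.e-04 -1.e+00] F [-0.76  0.16  0.47] T [-0.01 -0.01 -0.  ] open 0.583
```

View pics/sc11.png

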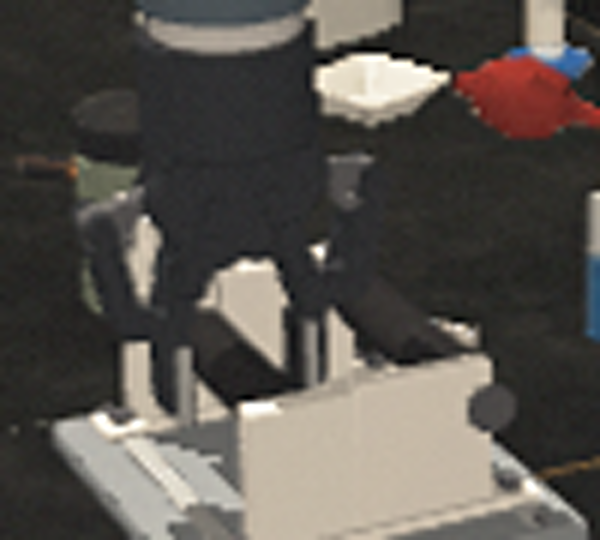

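Scene view: the fingers are clear of the roller, which lies between the plates (crop 240,355). The force is zero, so I'll go up.

Emit:
{"fn": "drive_tool", "kwargs": {"deltas": [[[0, 0, -0.5], 0, 5.0], [[0, 0, -1.5], 0, 5.0], [[0, 0, -2.5], 0, 5.0], [[0, 0, -3.0], 0, 5.0], [[0, 0, -3.5], 0, 5.0], [[0, 0, -3.5], 0, 5.0], [[0, 0, -3.0], 0, 5.0], [[0, 0, -2.0], 0, 5.0]]}}

```text
time: 23.1
position: [0.542, 0.1681, 0.2514]
tool_rot: [0.001, 0.708, 0.706, 0.002]
ft_force: [0.1, 0.7, 0.3]
opening: 0.583
```

Emit:
{"fn": "drive_tool", "kwargs": {"deltas": [[[-2.5, -1.0, 0], 0, 5.0], [[-3.0, -1.5, 0], 0, 5.0], [[-3.0, -1.5, 0], 0, 5.0], [[-3.0, -1.5, 0], 0, 5.0], [[-3.0, -1.5, 0], 0, 5.0], [[-3.0, -1.0, 0], 0, 5.0], [[-3.0, -1.0, 0], 0, 5.0], [[-2.0, 0, 0], 0, 5.0]]}}

```text
time: 23.77
position: [0.4495, -0.0586, 0.2483]
tool_rot: [0.0, 0.708, 0.706, -0.0]
ft_force: [1.2, 0.0, 1.0]
opening: 0.584
```

```bash
python3 -c "
from h import *
im=imaging.get_image('top');cv2.imwrite('pics/top12raw.png',im);cv2.imwrite('pics/top12.png',cv2.resize(im[150:250,235:340],None,fx=5.5,fy=5.5,interpolation=cv2.INTER_CUBIC))
im=imaging.get_image('scene');cv2.imwrite('pics/sc12raw.png',im);cv2.imwrite('pics/sc12.png',cv2.resize(im[130:220,250:350],None,fx=6,fy=6,interpolation=cv2.INTER_CUBIC));show()"
```

```text
t 23.87 p [450.9 -59.2 248. ] phi -0.31 zax [ 7.e-04 -9.e-04 -1.e+00] F [ 0.89  0.21 -0.3 ] T [ 0.01 -0.03 -0.05] open 0.585
```

View pics/top12.png

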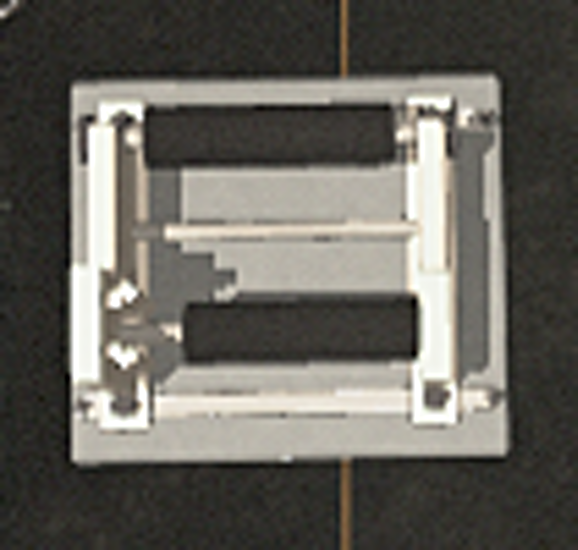

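View pics/sc12.png

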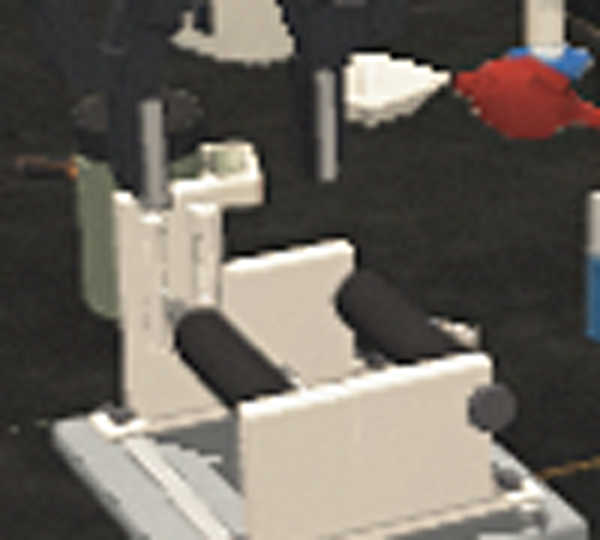

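View pics/sc12raw.png

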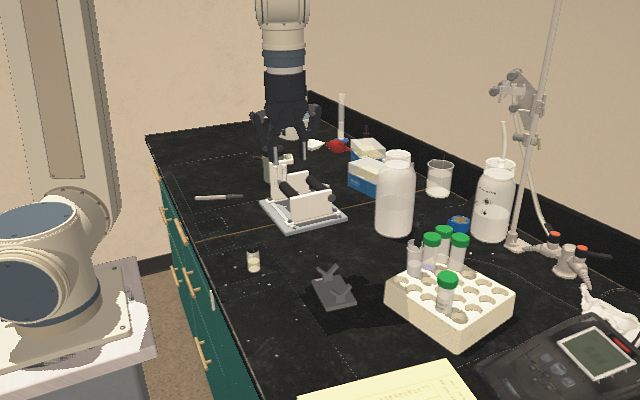

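Top view: the roller spans crop u = 184–418, parallel to the axis, with its right end flush at the low plate and the long pin running between the ribs. Last, a numeric check and a bystander diff.

```bash
python3 - <<'E'
from h import *
np.set_printoptions(precision=4,suppress=True)
f=lambda u,v:ray("top",(235+(u+.5)/5.5-.5,150+(v+.5)/5.5-.5),.07)
print("long end face",f(184,328),"short end",f(418,328),"upper/lower edge x",f(300,294)[0],f(300,362)[0])
for n in("top","scene"):
    a=cv2.imread(f"pics/{n}0.png");b=cv2.imread(f"pics/{'sc' if n=='scene' else n}12raw.png")
    boxes=dict(top=dict(vial=(355,265,382,290),bottle=(340,92,390,152),jar=(160,172,208,210)),scene=dict(vial=(243,242,265,275),bottle=(372,150,418,240),jar=(260,143,272,185)))[n]
    for k,(x0,y0,x1,y1) in boxes.items(): print(n,k,cv2.absdiff(a[y0:y1,x0:x1],b[y0:y1,x0:x1]).mean())
from rig import order
print(order.hand_in())
E
```

```text
long end face [0.5446 0.2149 0.07  ] short end [0.5424 0.1147 0.07  ] upper/lower edge x 0.5581591367957157 0.5289324011728124
top vial 5.077037037037037
top bottle 6.032222222222222
top jar 4.774122807017544
scene vial 1.7203856749311295
scene bottle 1.6857487922705314
scene jar 4.400793650793651
the job is handed in; nothing more can be done
None
```

I put the roller back in the bottle roller, let go, and handed the job in at about 24 s of the 48 s allowed.

- **Grasp:** I took the roller across its middle from the rack.
- **Pressing:** I felt for the groove's side wall and the tall plate. I then pressed the long pin in to about 18.5 mm, judged by force and position. The highest force I read on the bottle roller was about 11 N.
- **Seating:** I slid the roller down inside the low plate. As it reached the cup, the push dropped from 11 to 9 N. I then eased back 11.7 mm until the short pin bottomed.
- **Release:** The force read about zero after the fingers opened.

**Last checks:**
- **Position:** In the top view the roller is parallel to the axis and centred at x ≈ 0.543 m, against an estimated 0.542 m. It measures 100 mm long, its short end is flush with the low plate, and the long pin lies between the ribs.
- **Bystanders:** The vial, bottle and jar show only slight image differences, consistent with noise and lighting.

**Disagreements:**
- **Cameras:** The two views put the holder up to 9 mm apart in y and 5 mm in x. I settled this by feel.
- **Contact estimates:** The force and position estimates of the contact point differ by 1–2 mm. The short pin bottomed about 1.5 mm later than I predicted from force alone.
- **Not seen directly:** Neither pin tip is visible inside its cup. That they are seated is inferred from the travel, the forces and the final position.

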